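# Load a roll of masking tape onto its bench stand

## Robot

A 7-joint arm with a two-finger parallel gripper is mounted at the origin on the work surface. World frame = base frame: x ahead of the robot, y to its left, z up, the work surface at z = 0. Lengths are in mm, angles in rad, forces in N, time in s.
With the tool pointing down it reaches from about 350 to 900 mm from the base axis. Payload 7.2 kg.
Tool frame: the origin (TCP) lies on the front face of the gripper's body, between the roots of the fingers; the fingertips stand 80 mm ahead of it and the grasp point (between the pads) lies 61 mm ahead of it; z points along the fingers, y is the direction in which the jaws open and shut (so a half turn about z gives the same grasp; the last joint's range is limited). The gripper opens to 88 mm and grips with 3 to 60 N. Pads are 20 mm wide; open, the fingers measure 115 mm over their backs; the gripper's body (75 mm by 178 mm) begins 61 mm behind the grasp point.
Start: joints at [1.093, 0.411, -0.013, 1.596, 0.006, 1.134, -0.082], TCP at [249.004, -573.257, 302.653] pointing down, gripper open.
Joint ranges: [-2.95, 2.95], [-0.29, 1.99], [-1.47, 1.44], [0.14, 2.54], [-1.03, 4.17], [0.13, 1.85], [-2.86, 2.86]. Speed limits (rad/s): [2.39, 2.39, 3.01, 3.01, 3.14, 3.14, 3.14].

## Interface

Orientations are given as a unit quaternion [w, x, y, z].
In Python, from plant import status, imaging, arm gives the robot as it stands.
- The arm moves only by the tool send_rows, never from a script. Its arguments are lists of equal length, an entry for each row: "rotation": the turn, a rotation vector about the tool's x, y, z in units of 5 degrees (1.0 is 5 degrees), a list of three; "translation": the shift along the tool's x, y, z in m, a list of three; "jaw": the opening, from 0 (shut) to 1 (fully open). A call has 1 to 10 rows; each row shifts and turns the commanded pose from where the row before left it, along the tool's axes as they then stand; what a row does not reach is not made up. A row lasts 1/10 s, in which the tool goes at most 50 mm and 8.59 degrees, less where a joint would pass 70% of its speed; a pose out of reach is approached as far as the arm can. A call is refused whole if a number of a shift passes 0.05 or a number of a turn 1, either way. A call with a gripper value outside its range is refused whole. The fingers move at their own pace and stop on an object; "squeeze" is the grip in N (left out, the last holds). Time passes only in rows, so rows that do not move let the fingers close. It gives the time, the measured TCP pose, the force and the opening at its end, in the units of the state.
- status.state(): the state, without advancing time (a new reading comes with each control period).
- imaging.snapshot(name): name is "scene" or "top" or "wrist"; returns a dict with "frame" (480x640x3 uint8, red, green, blue), "z_map" (480x640 float32, mm along the optical axis (not along the pixel's ray), 0 where there is no reading), "intrinsics" (3x3 intrinsics, pixels), "rvec" (rotation vector, rad) and "tvec" (3), from world to camera coordinates, as OpenCV has them. Camera axes: x right, y down, z forward; pixel columns grow to the right and rows downward; lengths in mm; the calibration is good to about 2 mm. A picture is of the moment at which its call begins.
- arm.sign_off(): hands the job in, once; it reports no verdict.
The state is a dict: "time_s": time; "joint_pos": joint angles; "joint_vel": joint speeds; "joint_torque": joint torques, N m; "ee_pos": TCP position; "ee_rot": TCP orientation; "wrist_force": force on the tool from outside, world axes, zero at the start; "moment": the same for the moment, N m; "opening": opening from 0.0 (shut) to 1.0 (fully open).
Only numpy, scipy, OpenCV 4.12 (cv2) and the standard library are available. Lean on these libraries where they do the work, as an engineer would, in place of code of your own. Each camera call takes 0.05 s, during which the arm holds its last target.

## Task

Load the yellow roll of masking tape onto the plywood tape stand: set it upright in the cradle between the two cheeks, then push the red-handled axle along its trough through the near cheek, the roll's core and the far cheek until it is fully home, its handle against the cheek. Leave the blue roll, the two paint pots and the white mug where they stand.

Things in the scene. Friction and masses are not known exactly. Their poses are not given: they have to be found in the camera images.
- yellow_roll: yellow roll of masking tape, rigid: a thick ring 90 mm across, 36 mm wide, with a 26 mm core hole, about 0.18 kg. It stands on its rim in a wooden V-shaped rest, centre 55 mm and top 100 mm above the desk. Origin at its centre; y along the core's axis (level), z up. It can be pinched from above by its two flat faces, across the 36 mm; nothing taller than 70 mm is within 25 mm of them.
- stand: plywood tape stand, fixed. Origin on the desk under the roll's place; z up, y along the axle's line. Two upright cheeks 10 mm thick, 70 mm wide in x, 74 mm tall, 46 mm apart (inner faces at y = -23 and +23 mm, outer at -33 and +33 mm), each with an 17 mm hole 55 mm above the desk. Between them a V cradle (below 35 mm) for the roll; on the -y side a trough for the axle.
- roll_seat (a point): point midway between the cheeks on the axle's line, 55 mm above the desk: where the roll's centre belongs. Axes as the stand's. The V cradle below centres a roll let down between the cheeks, its core in line with the holes and its top 100 mm above the desk, 26 mm above the cheeks.
- axle_seat (a point): centre of the hole in the outer face of the -y cheek, 55 mm above the desk: where the axle's origin lies when it is fully home. Axes as the stand's.
- trough_end (a point): outer end of the trough on the axle's line, 124 mm along -y from the axle's seat. The trough runs straight from here to the cheek and guides the axle into the hole; its two aluminium rails are 57 mm above the desk and 33 mm wide overall. Axes as the stand's.
- axle: steel axle, 14 mm in diameter, about 0.09 kg, with a red T-handle, loose in the stand's trough, its end short of the cheek. Origin on the shaft's axis at the handle's inner face; the shaft runs 82 mm along +y to a tapered end; z up. Fully home, the handle lies against the cheek and the end sticks out of the far cheek by 16 mm. Sliding it takes about 1 N.
- axle_handle (a point): middle of the handle's back face, 10 mm behind the axle's origin (y) and 14 mm above the shaft's axis. The handle is a red bar 10 mm thick, 54 mm wide in x, from 3 to 25 mm above the axis (58 to 80 mm above the desk), just clear of the rails, so it can be pushed along the trough from behind.
- axle_tip (a point): centre of the axle's tapered end, 82 mm from its origin along its y.
- blue_roll: the other roll of tape, same size and shape but blue, standing in an identical wooden rest; bystander. Origin at its centre.
- red_pot: red paint pot, 36 mm across, 60 mm tall; bystander. Origin under its centre.
- teal_pot: teal paint pot with black cap, 36 mm across, 60 mm tall; bystander. Origin under its centre.
- water_mug: white mug, 76 mm across, 85 mm tall; bystander. Origin under its centre.
Things that resemble listed ones, but are neither listed nor needed, are in the scene too. What is meant by the yellow_roll is not orange, and is the larger of those in its own colour.

How it is judged:
By the outcome, as a careful person would: the job done as asked, in the order asked, and still so for the second after the job is handed in, with the robot touching nothing.
It also fails if it takes over 58 s, if anything falls off the work surface, if the arm or the gripper's body presses on something with over 40 N, if the wrist force passes 120 N, or if a joint passes its speed limit or range.

## Working session

There is one attempt and no reset: what is moved stays moved. The work goes in short steps, Python scripts to look and compute and a tool call to move; the robot and the scene stay as the last step left them, time stands still between calls to the robot, and variables do not carry over. Pictures are saved under pics/ and viewed, and the job is handed in when it is done.

Besides the shell and the picture viewer there is one more tool, called after ">>>" by a JSON object that holds its "api" and its "payload". send_rows: Moves the arm, as the interface text tells. Its arguments: {"type":"object","properties":{"rotation":{"type":"array","items":{"type":"array","items":{"type":"number"}}},"translation":{"type":"array","items":{"type":"array","items":{"type":"number"}}},"jaw":{"type":"array","items":{"type":"number"}},"squeeze":{"type":"number"}},"required":["rotation","translation","jaw"]}

```bash
ls; mkdir -p pics; cat > h.py <<'E'
import numpy as np, cv2
from plant import status, imaging, arm
def snap(n,fn=None):
    s=imaging.snapshot(n)
    if fn: cv2.imwrite('pics/'+fn,s['frame'][:,:,::-1])
    np.savez(''+n+'.npz',**s)
    return s
def cam(s):
    R=cv2.Rodrigues(np.array(s['rvec'],float))[0]; t=np.array(s['tvec'],float).ravel()
    return R,t,np.array(s['intrinsics'],float)
def cloud(s):
    R,t,K=cam(s); z=s['z_map'].astype(float)
    v,u=np.mgrid[:480,:640]
    P=np.stack([(u-K[0,2])/K[0,0]*z,(v-K[1,2])/K[1,1]*z,z],-1)
    W=(P-t)@R
    W[z<=0]=np.nan
    return W
def ray(s,u,v,h):
    R,t,K=cam(s); d=R.T@np.array([(u-K[0,2])/K[0,0],(v-K[1,2])/K[1,1],1]); c=-R.T@t
    return c+d*(h-c[2])/d[2]
E
python3 - <<'E'
from h import *
for n in ['scene','top','wrist']:
    s=snap(n,n+'0.png'); R,t,K=cam(s); print(n,-R.T@t,K[0,0])
print(status.state())
E
```

```text
pics
scene [1319.95902047  174.46449283  725.33088073] 489.20680079883846
top [ 425.57696105  -52.17029938 1176.84364797] 535.8844157353284
wrist [ 323.98261407 -539.51013937  383.32799429] 385.7603142282408
{'time_s': 0.15, 'joint_pos': array([ 1.09277281,  0.41170453, -0.01271509,  1.59681346,  0.00561338,
        1.13427578, -0.08216997]), 'joint_vel': array([-1.59614018e-03,  1.66436420e-04,  2.22956279e-03, -2.96443988e-03,
        1.73884123e-03, -2.12254102e-03,  2.52176574e-05]), 'joint_torque': array([ 6.19682778e-04, -5.88335609e+01,  6.42295405e-01, -2.91292441e+01,
       -5.36620792e-02,  1.57678337e-02,  7.20854109e-05]), 'ee_pos': array([ 248.8978995 , -573.00811913,  302.02512731]), 'ee_rot': array([-5.59401269e-04,  9.79072472e-01,  2.03511069e-01, -1.63151005e-04]), 'wrist_force': array([ 0.58606881,  0.24543008, -0.71047236]), 'moment': array([ 0.05963259, -0.02297038,  0.0479755 ]), 'opening': 1.0004128375292813}
```

View pics/top0.png

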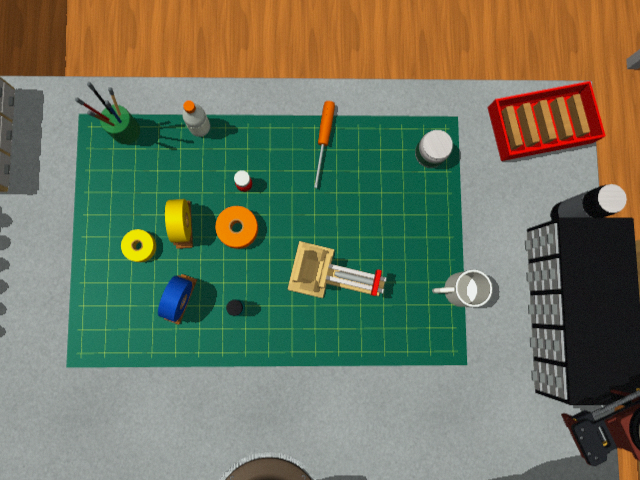

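View pics/scene0.png

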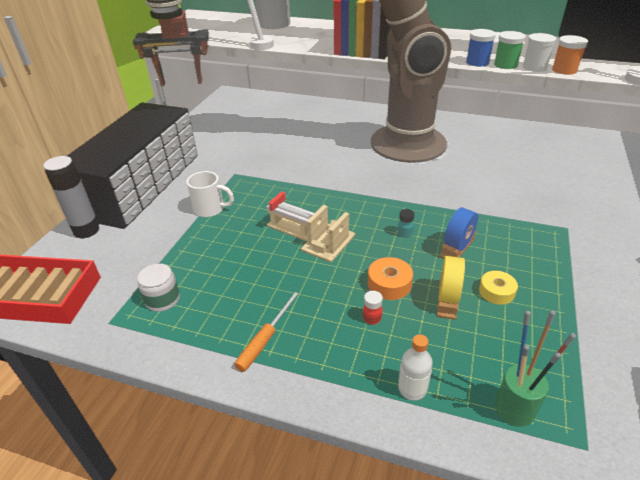

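Top view: the candidates are the standing yellow roll (178,222), the small flat yellow roll (138,246) and the flat orange roll (237,227). By the description it's the standing one at (178,222). The stand is at (310,270), with the axle trough running to the red handle at (377,283).

```bash
python3 - <<'E'
from h import *
s=dict(np.load('top.npz')); W=cloud(s); f=s['frame']
hsv=cv2.cvtColor(f,cv2.COLOR_RGB2HSV)
def rep(name,m,zmin,zmax):
    m=m&(W[...,2]>zmin)&(W[...,2]<zmax)
    n,l,st,c=cv2.connectedComponentsWithStats(m.astype(np.uint8))
    for i in range(1,n):
        if st[i,4]<25: continue
        p=W[l==i]; r=cv2.minAreaRect(p[:,:2].astype(np.float32))
        print(name,c[i].round(),st[i,4],'zpct',np.percentile(p[:,2],[5,50,98]).round(1),'rect',np.round(r[0],1),np.round(r[1],1),round(r[2],1))
H,S,V=[hsv[...,i] for i in range(3)]
rep('yellow',(H>22)&(H<34)&(S>180),8,130)
rep('yellowTop',(H>22)&(H<34)&(S>180),85,130)
rep('orange',(H>8)&(H<20)&(S>200),8,130)
rep('blue',(H>105)&(H<125)&(S>150),8,130)
rep('red',((H<6)|(H>174))&(S>180),20,130)
rep('ply',(H>12)&(H<24)&(S>40)&(S<170),66,85)
m=(W[...,2]>66)&(W[...,2]<85); rep('tall',m,0,200)
a=cv2.resize(f[150:340,80:420],None,fx=2.3,fy=2.3,interpolation=cv2.INTER_CUBIC); cv2.imwrite('pics/crop0.png',a[:,:,::-1])
E
```

```text
yellow [177. 220.] 948 zpct [ 35.9  91.2 102.3] rect [607.3 190.1] [86.3 36.4] 4.2
yellow [138. 245.] 772 zpct [17.2 27.8 32.4] rect [560.1 282.9] [67.9 67.5] 79.2
yellowTop [174. 218.] 588 zpct [ 86.6  96.4 102.6] rect [607.7 190.2] [70.6 36.4] 4.5
orange [326. 123.] 456 zpct [17.9 23.6 28.9] rect [ 836.5 -124.8] [24.7 98.7] 80.4
orange [190. 108.] 60 zpct [118.6 127.8 129.9] rect [830.3 158.4] [18.9 18.7] 85.4
orange [236. 227.] 1222 zpct [30.3 36.2 40.8] rect [599.6  71.3] [88.5 87.4] 60.0
blue [174. 298.] 954 zpct [ 36.4  91.3 102.6] rect [445.3 192.4] [36.4 87.7] 69.9
red [549. 119.] 1988 zpct [22.3 41.8 53.7] rect [ 840.6 -617.6] [130.7 223.8] 11.4
red [245. 186.] 53 zpct [21.4 29.5 36.6] rect [691.2  54. ] [14.6 34.4] 23.8
red [376. 282.] 135 zpct [74.3 80.  84.5] rect [ 477.  -222.1] [10.3 52. ] 77.1
ply [298. 263.] 164 zpct [70.9 74.3 78.3] rect [516.4 -62.3] [ 9.9 69.5] 76.5
ply [325. 270.] 169 zpct [70.4 74.6 78.9] rect [ 503.2 -116.7] [10.1 69.8] 76.7
tall [ 0. 88.] 29 zpct [67.3 77.1 84.2] rect [889.1 566.7] [40.8  9.2] 3.4
tall [117. 121.] 591 zpct [71.1 79.8 84.3] rect
[... 292 characters left out ...]
zpct [67.6 77.4 84.7] rect [608.4 190. ] [87.7 36.3] 5.1
tall [541. 265.] 282 zpct [66.8 71.7 84.6] rect [ 514.3 -570.4] [  9.7 174.3] 89.8
tall [298. 263.] 164 zpct [70.9 74.3 78.3] rect [516.4 -62.3] [ 9.9 69.5] 76.5
tall [325. 270.] 169 zpct [70.4 74.6 78.9] rect [ 503.2 -116.7] [10.1 69.8] 76.7
tall [376. 282.] 149 zpct [68.3 79.6 83.8] rect [ 477.8 -222.2] [10.5 53.2] 77.1
tall [455. 289.] 211 zpct [67.7 75.2 84.8] rect [ 463.4 -384.8] [73.9 62.2] 2.1
tall [484. 288.] 163 zpct [67.2 78.9 84.9] rect [ 465.2 -438.7] [38.6 71.8] 89.2
tall [176. 297.] 235 zpct [68.3 77.5 84.8] rect [446. 192.] [36.  87.4] 69.5
tall [546. 353.] 308 zpct [67.  72.1 84.4] rect [ 332.9 -570.3] [180.3   8.8] 0.1
```

View pics/crop0.png

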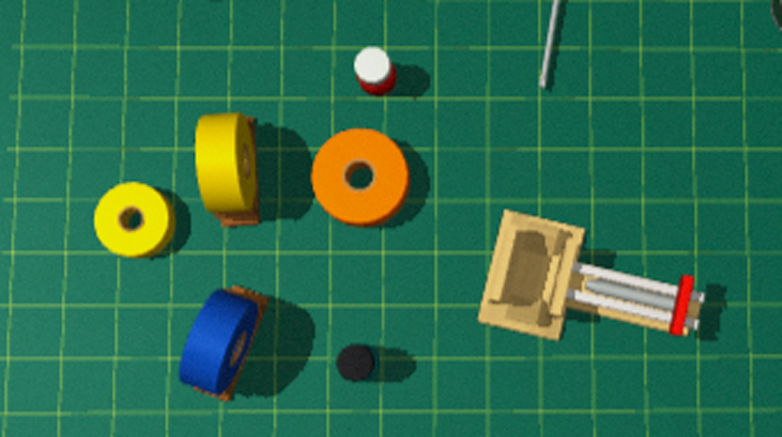

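The crop confirms it: the yellow ring at top-view pixel (178,222) stands in a wooden rest and is 90 mm across, while the other yellow roll is flat and about 68 mm across. The roll is at about (607,190) with its x axis at about +4.5°. The stand is at about (510,-89.5) with its y axis at 76.4°. First I turn the gripper to the roll, then travel.

>>> {"api": "send_rows", "payload": {"rotation": [[0,0,0.95],[0,0,0.95],[0,0,0.95],[0,0,0.95],[0,0,0],[0,0,0],[0,0,0],[0,0,0],[0,0,0],[0,0,0]], "translation": [[0,0,0],[0,0,0],[0,0,0],[0,0,0],[0.021,-0.0365,0],[0.021,-0.0365,0],[0.021,-0.0365,0],[0.021,-0.0365,0],[0.021,-0.0365,0],[0.021,-0.0365,0]], "jaw": [1,1,1,1,1,1,1,1,1,1]}}

```text
time_s: 1.15
ee_pos: [357.9, -343.4, 302.6]
ee_rot: [0.0, 0.999, 0.039, -0.0]
wrist_force: [1.4, 0.9, -0.3]
opening: 0.998
```

>>> {"api": "send_rows", "payload": {"rotation": [[0,0,0],[0,0,0],[0,0,0],[0,0,0],[0,0,0],[0,0,0],[0,0,0],[0,0,0],[0,0,0],[0,0,0]], "translation": [[0.021,-0.0365,0],[0.021,-0.0365,0],[0.021,-0.0365,0],[0.021,-0.0365,0],[0.021,-0.0365,0],[0.021,-0.0365,0],[0.021,-0.0365,0],[0.021,-0.0365,0],[0.021,-0.0365,0],[0.021,-0.0365,0]], "jaw": [1,1,1,1,1,1,1,1,1,1]}}

```text
time_s: 2.15
ee_pos: [538.8, 36.7, 302.6]
ee_rot: [0.0, 0.999, 0.039, -0.0]
wrist_force: [0.1, 0.6, 0.5]
opening: 1.0
```

>>> {"api": "send_rows", "payload": {"rotation": [[0,0,0],[0,0,0],[0,0,0],[0,0,0],[0,0,0]], "translation": [[0.02,-0.037,0],[0.02,-0.037,0],[0.02,-0.037,0],[0.02,-0.036,0],[0,0,0]], "jaw": [1,1,1,1,1]}}

```text
time_s: 2.65
ee_pos: [606.6, 194.4, 301.7]
ee_rot: [-0.002, 0.999, 0.043, -0.0]
wrist_force: [-0.8, 0.0, -0.4]
opening: 1.0
```

```bash
python3 - <<'E'
from h import *
s=snap('wrist','w1.png'); W=cloud(s); hsv=cv2.cvtColor(s['frame'],cv2.COLOR_RGB2HSV)
m=(hsv[...,0]>22)&(hsv[...,0]<34)&(hsv[...,1]>150)
for zl in (60,80,90):
    k=(m&(W[...,2]>zl)&(W[...,2]<115))
    n,l,st,c=cv2.connectedComponentsWithStats(k.astype(np.uint8)); i=1+np.argmax(st[1:,4])
    p=W[l==i]; print(zl,c[i],st[i,4],np.percentile(p[:,2],[2,50,99]).round(1),cv2.minAreaRect(p[:,:2].astype(np.float32)))
print(status.state()['ee_pos'],status.state()['ee_rot'])
E
```

```text
60 [327.51589721 220.55792683] 4592 [ 66.1  94.2 100.1] ((610.1746826171875, 190.22242736816406), (83.30587005615234, 35.66020584106445), 4.411941051483154)
80 [327.52862883 226.09241587] 3982 [ 81.2  95.7 100.2] ((607.72021484375, 190.03306579589844), (74.1170654296875, 35.66020584106445), 4.411940574645996)
90 [327.55319843 230.00391645] 3064 [ 90.4  97.  100.3] ((607.6604614257812, 189.97462463378906), (57.31184005737305, 35.509559631347656), 4.305995941162109)
[606.30478758 191.26207165 301.62616819] [-6.61370772e-04  9.99142397e-01  4.13937896e-02 -7.66103316e-04]
```

View pics/w1.png

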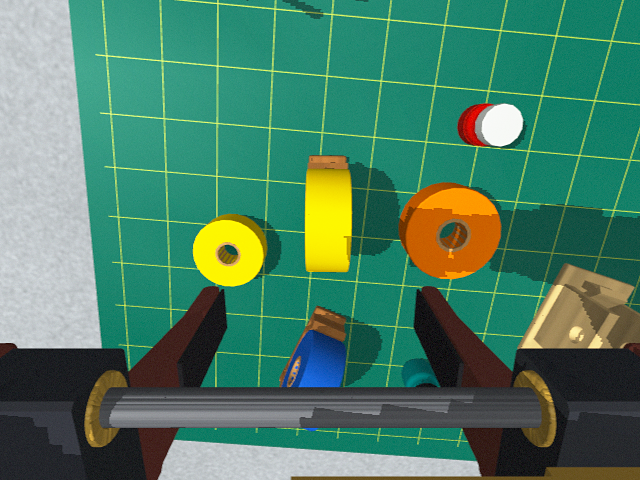

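The wrist view shows the standing yellow roll between the jaws at (328,225), and its measured centre (607.7,190.0) and yaw 4.4° agree with the top view. I descend so the fingertips stop at z≈78 mm.

>>> {"api": "send_rows", "payload": {"rotation": [[0,0,0],[0,0,0],[0,0,0],[0,0,0],[0,0,0],[0,0,0],[0,0,0]], "translation": [[0.001,0,0.03],[0,0,0.035],[0,0,0.035],[0,0,0.025],[0,0,0.012],[0,0,0.007],[0,0,0]], "jaw": [1,1,1,1,1,1,1]}}

```text
time_s: 3.4
ee_pos: [607.7, 187.5, 158.6]
ee_rot: [0.0, 0.999, 0.039, -0.0]
wrist_force: [0.3, -0.3, 0.8]
opening: 0.999
```

```bash
python3 - <<'E'
from h import *
s=snap('wrist','w2.png');print(status.state()['ee_pos'],status.state()['ee_rot'],status.state()['wrist_force'])
E
```

```text
[608.04175927 187.84117903 159.41868176] [-4.33958608e-05  9.99244041e-01  3.88734596e-02  4.46713996e-04] [ 0.12531074 -0.07711559 -0.15663025]
```

View pics/w2.png

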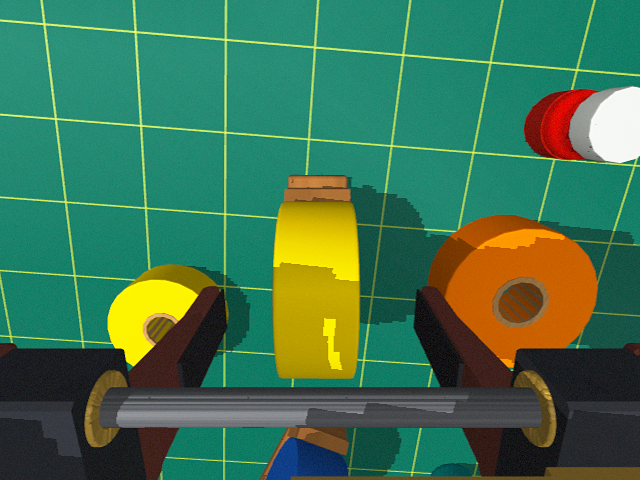

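The roll sits between the fingers but about 2 mm off-centre, so I correct that and close.

>>> {"api": "send_rows", "payload": {"rotation": [[0,0,0],[0,0,0],[0,0,0],[0,0,0],[0,0,0],[0,0,0],[0,0,0],[0,0,0],[0,0,0],[0,0,0]], "translation": [[0,-0.002,0],[0,0,0],[0,0,0],[0,0,0],[0,0,0],[0,0,0],[0,0,0],[0,0,0],[0,0,0],[0,0,0]], "jaw": [1,0.6,0.5,0.4,0.3,0.3,0.3,0.3,0.3,0.3], "squeeze": 25}}

```text
time_s: 4.45
ee_pos: [607.5, 190.0, 158.6]
ee_rot: [0.0, 0.999, 0.039, -0.0]
wrist_force: [-0.7, -0.1, -0.4]
opening: 0.408
```

>>> {"api": "send_rows", "payload": {"rotation": [[0,0,0],[0,0,0],[0,0,0],[0,0,0],[0,0,0],[0,0,0],[0,0,0]], "translation": [[0,0,-0.006],[0,0,-0.014],[0,0,-0.02],[0,0,-0.025],[0,0,-0.025],[0,0,-0.015],[0,0,0]], "jaw": [0.3,0.3,0.3,0.3,0.3,0.3,0.3]}}

```text
time_s: 5.15
ee_pos: [608.4, 190.6, 266.7]
ee_rot: [-0.001, 0.999, 0.039, 0.002]
wrist_force: [-0.7, -0.3, -2.0]
opening: 0.409
```

```bash
python3 - <<'E'
from h import *
s=snap('wrist','w3.png');snap('scene','s3.png');print(status.state()['ee_pos'],status.state()['ee_rot'],status.state()['wrist_force'])
W=cloud(s); hsv=cv2.cvtColor(s['frame'],cv2.COLOR_RGB2HSV)
m=(hsv[...,0]>22)&(hsv[...,0]<34)&(hsv[...,1]>150)
k=(m&(W[...,2]>160)&(W[...,2]<230))
n,l,st,c=cv2.connectedComponentsWithStats(k.astype(np.uint8)); i=1+np.argmax(st[1:,4])
p=W[l==i]; print(c[i],st[i],np.percentile(p[:,2],[2,50,99]).round(1),cv2.minAreaRect(p[:,:2].astype(np.float32)))
E
```

```text
[607.21829069 189.94338065 263.36095759] [ 1.26902590e-04  9.99234946e-01  3.91088609e-02 -6.70320934e-05] [ 0.01332277 -0.09038289 -2.73718829]
[320.02287939 290.79278787] [  276   202    89   177 14642] [168.4 202.5 208.2] ((614.5226440429688, 191.39346313476562), (78.62933349609375, 37.36282730102539), 4.269015312194824)
```

View pics/w3.png

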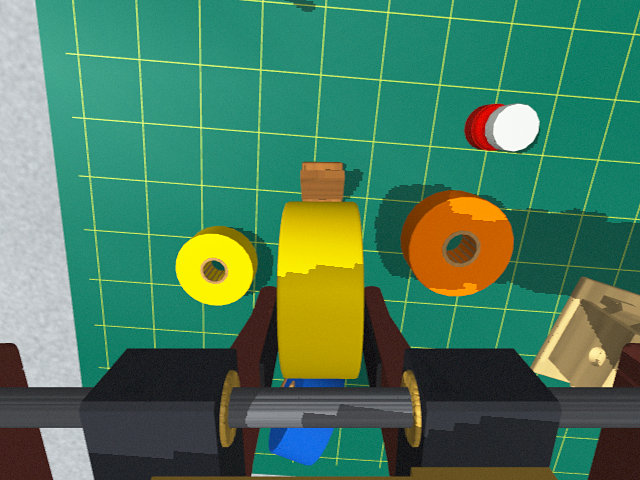

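View pics/s3.png

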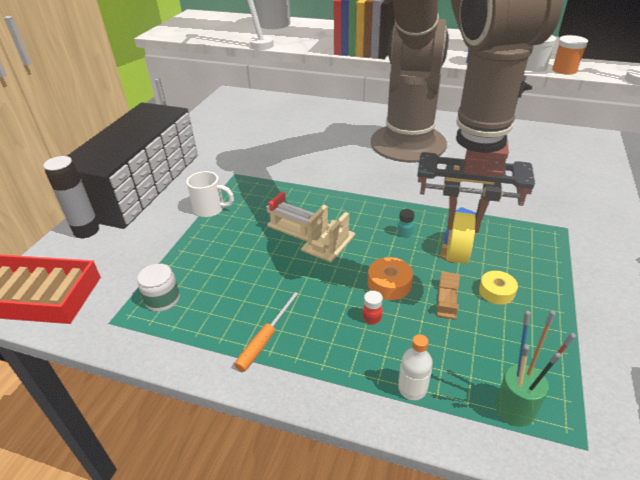

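The roll is lifted upright and square in the jaws, and its rest is empty. Next I turn −18.1° to the stand's yaw and carry the roll over.

>>> {"api": "send_rows", "payload": {"rotation": [[0,0,0.905],[0,0,0.905],[0,0,0.905],[0,0,0.905],[0,0,0],[0,0,0],[0,0,0],[0,0,0],[0,0,0],[0,0,0]], "translation": [[0,0,0],[0,0,0],[0,0,0],[0,0,0],[-0.003,0.03,0],[-0.003,0.03,0],[-0.003,0.03,0],[-0.003,0.03,0],[-0.003,0.03,0],[-0.003,0.03,0]], "jaw": [0.3,0.3,0.3,0.3,0.3,0.3,0.3,0.3,0.3,0.3]}}

```text
time_s: 6.25
ee_pos: [546.3, 18.1, 262.0]
ee_rot: [0.0, 0.993, -0.119, -0.001]
wrist_force: [1.0, -0.2, -2.2]
opening: 0.41
```

>>> {"api": "send_rows", "payload": {"rotation": [[0,0,0],[0,0,0],[0,0,0],[0,0,0],[0,0,0],[0,0,0],[0,0,0]], "translation": [[-0.003,0.03,0],[-0.003,0.03,0],[-0.003,0.025,0],[-0.002,0.02,0],[0,0.01,0],[0,0,0],[0,0,0]], "jaw": [0.3,0.3,0.3,0.3,0.3,0.3,0.3]}}

```text
time_s: 6.95
ee_pos: [510.0, -88.8, 263.2]
ee_rot: [-0.0, 0.993, -0.118, -0.0]
wrist_force: [1.2, 0.2, -2.9]
opening: 0.406
```

```bash
cat > m.py <<'E'
from h import *
def cheeks(s,z0=68,z1=82):
    W=cloud(s); hsv=cv2.cvtColor(s['frame'],cv2.COLOR_RGB2HSV); H,S=hsv[...,0],hsv[...,1]
    k=(H>10)&(H<26)&(S>30)&(S<180)&(W[...,2]>z0)&(W[...,2]<z1)
    n,l,st,c=cv2.connectedComponentsWithStats(k.astype(np.uint8))
    for i in range(1,n):
        if st[i,4]<60: continue
        p=W[l==i]; print('ply',c[i].round(),st[i,4],np.percentile(p[:,2],[5,50,95]).round(1),[np.round(a,1) for a in cv2.minAreaRect(p[:,:2].astype(np.float32))])
def st():
    q=status.state(); r=q['ee_rot']; print(q['time_s'],'ee',q['ee_pos'].round(1),'yawx',np.degrees(2*np.arctan2(r[2],r[1])).round(2),'f',q['wrist_force'].round(1),'op',round(float(q['opening']),3))
    P=q['ee_pos']; c=np.array([509.8,-89.5]); a=np.radians(-13.6); d=P[:2]-c
    print('in stand frame',(d@[np.cos(a),np.sin(a)]).round(1),(d@[-np.sin(a),np.cos(a)]).round(1))
E
python3 - <<'E'
from m import *
st(); s=snap('wrist','w4.png'); cheeks(s); st()
t=snap('top','t4.png'); cheeks(t); cheeks(dict(np.load('top.npz')))
E
```

```text
6.95 ee [510.  -88.8 263.2] yawx -13.58 f [ 1.2  0.2 -2.9] op 0.406
in stand frame 0.0 0.7
ply [282. 204.] 189 [71.8 73.3 74.6] [array([536.3, -68.3]), array([ 9.4, 26. ]), np.float64(74.9)]
ply [364. 227.] 698 [72.  73.4 74.6] [array([ 501.3, -118.9]), array([10.1, 70.4]), np.float64(78.8)]
7.0 ee [510.1 -88.5 263.3] yawx -13.54 f [-0.4  0.7 -1.9] op 0.407
in stand frame 0.1 1.1
```

View pics/w4.png

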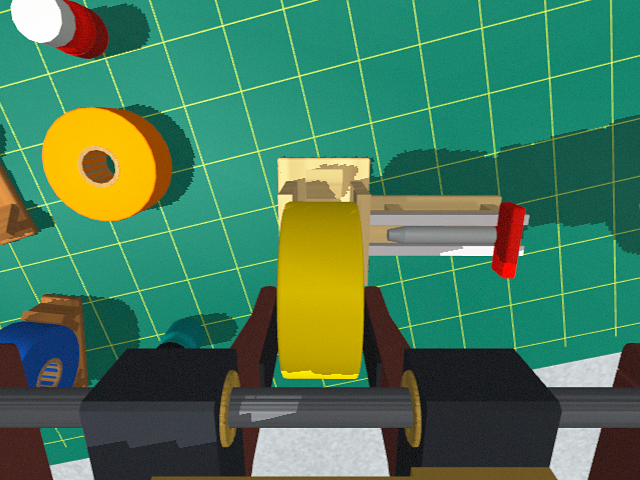

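```bash
cat > rel.py <<'E'
from m import *
s=dict(np.load('wrist.npz')); W=cloud(s); hsv=cv2.cvtColor(s['frame'],cv2.COLOR_RGB2HSV); H,S=hsv[...,0],hsv[...,1]
a=np.radians(-13.6); d=W[...,:2]-np.array([509.8,-89.5]); X=d@[np.cos(a),np.sin(a)]; Y=d@[-np.sin(a),np.cos(a)]; Z=W[...,2]
k=(H>22)&(H<34)&(S>150)&(Z>196)&(abs(X)<60)
print('roll',k.sum())
for x0 in range(-10,45,10):
    q=k&(X>x0)&(X<x0+10)
    if q.sum()>20: print(x0,np.percentile(Y[q],[1,99]).round(1),np.median(Z[q]).round(1))
c=(Z>71)&(Z<77)&(S<190)&(X>-60)&(X<60)&(abs(Y)<60)
for x0 in range(-40,40,8):
    for sg in (-1,1):
        q=c&(X>x0)&(X<x0+8)&(Y*sg>10)
        if q.sum()>15: print('cheek',x0,sg,q.sum(),np.percentile(Y[q],[2,98]).round(1),'X',np.percentile(X[q],[1,99]).round(1))
E
python3 rel.py
```

```text
roll 9093
-10 [-16.4  18.9] 203.6
0 [-16.4  18.8] 203.5
10 [-16.3  18.9] 201.2
20 [-17.1  18.8] 197.6
cheek -40 -1 17 [-33.9 -32. ] X [-36.4 -32.3]
cheek -32 -1 30 [-34.  -31.8] X [-31.6 -24.5]
cheek -24 -1 48 [-34.1 -30.8] X [-24.  -16.4]
cheek -16 -1 55 [-33.7 -30.5] X [-15.9  -8.1]
cheek -8 -1 62 [-34.2 -29.6] X [-7.6 -0.1]
cheek 0 -1 78 [-33.8 -28.6] X [0. 8.]
cheek 8 -1 90 [-34.1 -27.6] X [ 8.  15.8]
cheek 8 1 21 [30.2 31.9] X [ 8.7 15.5]
cheek 16 -1 119 [-33.9 -26.5] X [16.3 23.7]
cheek 16 1 47 [28.4 31.6] X [16.1 23.7]
cheek 24 -1 151 [-33.7 -24.2] X [24.2 31.8]
cheek 24 1 110 [22.  31.3] X [24.2 31.7]
cheek 32 -1 43 [-34.1 -24.2] X [32.1 33.7]
cheek 32 1 42 [21.9 31.1] X [32.  33.7]
```

In the same wrist frame the roll sits about 2.4 mm to +y of the cheeks' midline and about 1 mm in x. I correct both and lower part way.

>>> {"api": "send_rows", "payload": {"rotation": [[0,0,0],[0,0,0],[0,0,0],[0,0,0],[0,0,0]], "translation": [[-0.001,0.0024,0],[0,0,0.015],[0,0,0.015],[0,0,0.005],[0,0,0]], "jaw": [0.3,0.3,0.3,0.3,0.3]}}

```text
time_s: 7.55
ee_pos: [508.0, -91.5, 228.1]
ee_rot: [-0.0, 0.993, -0.118, -0.001]
wrist_force: [-0.1, -0.2, -2.3]
opening: 0.408
```

```bash
python3 - <<'E'
from m import *
st(); snap('wrist','w5.png'); st(); snap('scene','s5.png')
E
sed -i 's/Z>196/Z>160/' rel.py; python3 rel.py
```

```text
7.55 ee [508.  -91.5 228.1] yawx -13.58 f [-0.1 -0.2 -2.3] op 0.408
in stand frame -1.3 -2.4
7.6 ee [508.4 -91.6 228.7] yawx -13.59 f [-0.8 -0.1 -2. ] op 0.41
in stand frame -0.9 -2.4
roll 9470
-10 [-19.4  15.8] 168.7
0 [-19.5  15.9] 168.2
10 [-19.4  15.8] 165.6
20 [-20.2  15.4] 161.7
cheek -24 -1 51 [-34.2 -30.8] X [-23.  -16.1]
cheek -24 1 66 [27.2 31.7] X [-22.9 -16.1]
cheek -16 -1 73 [-34.1 -29.9] X [-15.8  -8.1]
cheek -16 1 92 [26.9 31.7] X [-15.8  -8.1]
cheek -8 -1 83 [-33.8 -29.7] X [-7.7 -0. ]
cheek -8 1 96 [26.5 31.5] X [-7.7 -0.1]
cheek 0 -1 97 [-34.1 -28.7] X [0.1 7.7]
cheek 0 1 118 [25.8 31.7] X [0.1 7.9]
cheek 8 -1 113 [-34. -28.] X [ 8.1 15.6]
cheek 8 1 133 [24.8 31.4] X [ 8.1 15.9]
cheek 16 -1 140 [-34.1 -26.9] X [16.1 23.9]
cheek 16 1 170 [23.3 31.7] X [16.1 23.9]
cheek 24 -1 172 [-34.1 -25.4] X [24.  31.8]
cheek 24 1 189 [22.  31.3] X [24.4 31.7]
cheek 32 -1 52 [-34.1 -24.3] X [32.1 33.7]
cheek 32 1 50 [21.9 31.8] X [32.  33.7]
```

View pics/w5.png

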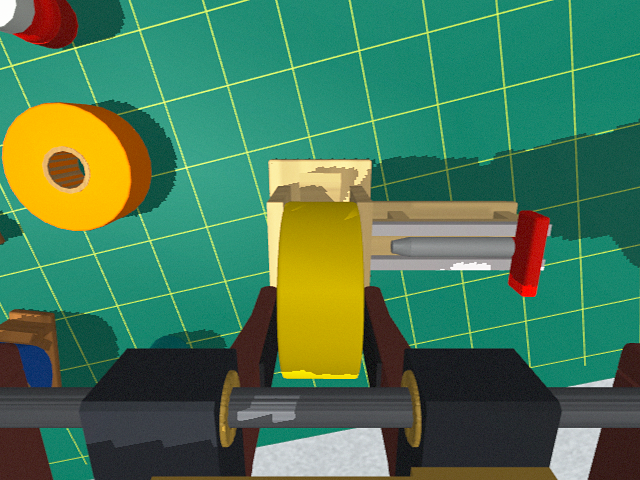

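The roll is centred within about 0.6 mm of the cheeks' midline, against 5 mm of clearance per side. Lowering.

>>> {"api": "send_rows", "payload": {"rotation": [[0,0,0],[0,0,0],[0,0,0],[0,0,0],[0,0,0],[0,0,0],[0,0,0],[0,0,0]], "translation": [[0,0,0.012],[0,0,0.014],[0,0,0.014],[0,0,0.012],[0,0,0.008],[0,0,0.004],[0,0,0.002],[0,0,0]], "jaw": [0.3,0.3,0.3,0.3,0.3,0.3,0.3,0.3]}}

```text
time_s: 8.45
ee_pos: [508.4, -91.9, 162.7]
ee_rot: [0.0, 0.993, -0.119, 0.0]
wrist_force: [0.3, -0.7, -1.9]
opening: 0.409
```

```bash
python3 - <<'E'
from m import *
st(); snap('wrist','w6.png'); snap('scene','s6.png');st()
f=cv2.imread('pics/s6.png'); cv2.imwrite('pics/s6c.png',cv2.resize(f[130:300,220:420],None,fx=3.5,fy=3.5,interpolation=cv2.INTER_CUBIC))
E
sed -i 's/Z>160/Z>85/' rel.py; python3 rel.py
```

```text
8.45 ee [508.4 -91.9 162.7] yawx -13.62 f [ 0.3 -0.7 -1.9] op 0.409
in stand frame -0.8 -2.7
8.55 ee [508.6 -91.9 163.1] yawx -13.62 f [-0.5  0.3 -2.3] op 0.41
in stand frame -0.6 -2.6
roll 12203
-10 [-19.8  15.6] 103.2
0 [-19.8  15.5] 103.0
10 [-19.9  15.5] 100.5
20 [-19.7  15.5] 95.1
30 [-19.4  15.3] 88.3
cheek -8 -1 17 [-34.3 -33.1] X [-3.1 -0.1]
cheek -8 1 45 [29.4 31.8] X [-6.3 -0.1]
cheek 0 -1 148 [-34.1 -24.3] X [0.3 8. ]
cheek 0 1 175 [22.4 31.7] X [0.2 8. ]
cheek 8 -1 337 [-34.  -24.2] X [ 8.1 15.9]
cheek 8 1 334 [21.7 31.6] X [ 8.1 15.9]
cheek 16 -1 346 [-34.  -24.2] X [16.1 23.9]
cheek 16 1 351 [21.7 31.5] X [16.1 23.9]
cheek 24 -1 365 [-34.  -24.3] X [24.1 31.9]
cheek 24 1 366 [21.7 31.5] X [24.1 31.9]
cheek 32 -1 104 [-34.1 -24.3] X [32.  33.8]
cheek 32 1 104 [15.7 31.6] X [32.  39.8]
```

View pics/s6c.png

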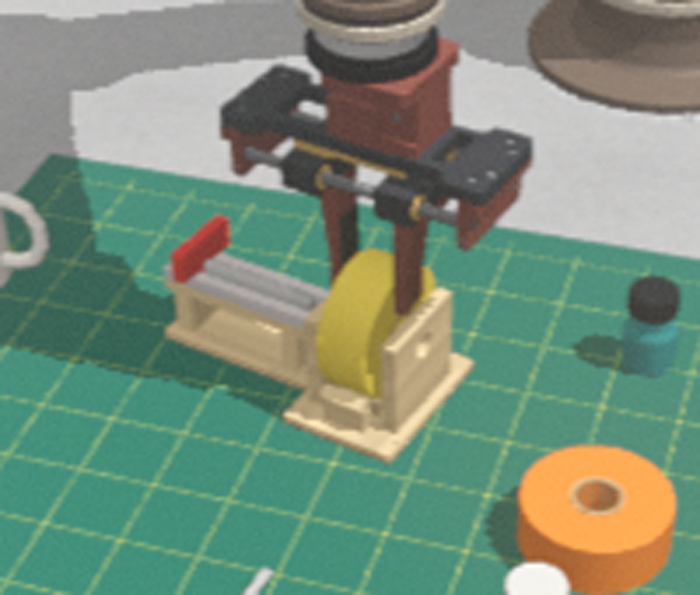

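View pics/w6.png

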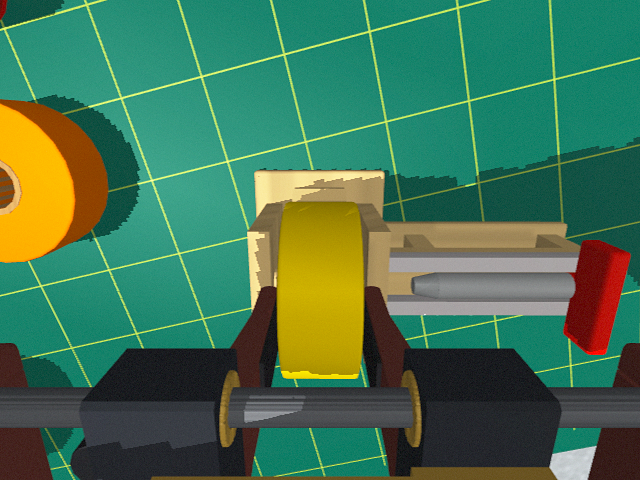

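The roll is between the cheeks, about 4 mm above its seat. I nudge it to the middle, lower 4 mm while watching the force, and release.

>>> {"api": "send_rows", "payload": {"rotation": [[0,0,0],[0,0,0],[0,0,0],[0,0,0],[0,0,0]], "translation": [[0,-0.0008,0.001],[0,0,0.0012],[0,0,0.001],[0,0,0.0005],[0,0,0]], "jaw": [0.3,0.3,0.3,0.3,0.3]}}

```text
time_s: 9.05
ee_pos: [508.5, -91.1, 158.9]
ee_rot: [0.0, 0.993, -0.119, -0.0]
wrist_force: [-0.5, 0.3, -1.3]
opening: 0.407
```

>>> {"api": "send_rows", "payload": {"rotation": [[0,0,0],[0,0,0],[0,0,0],[0,0,0],[0,0,0]], "translation": [[0,0,0],[0,0,0],[0,0,0],[0,0,0],[0,0,0]], "jaw": [0.42,0.45,0.55,0.7,0.7]}}

```text
time_s: 9.55
ee_pos: [508.6, -91.1, 159.1]
ee_rot: [0.0, 0.993, -0.119, 0.0]
wrist_force: [-0.3, -0.2, -0.3]
opening: 0.676
```

```bash
python3 - <<'E'
from m import *
st(); snap('wrist','w7.png'); 
E
python3 rel.py
```

```text
9.55 ee [508.6 -91.1 159.1] yawx -13.62 f [-0.3 -0.2 -0.3] op 0.676
in stand frame -0.8 -1.9
roll 11170
-10 [-19.1  15.5] 99.0
0 [-19.3  15.7] 98.7
10 [-31.3  15.5] 96.1
20 [-31.3  15.7] 90.6
30 [-31.5  15.5] 85.7
cheek -40 -1 162 [-34.  -24.3] X [-36.9 -32.1]
cheek -40 1 159 [21.8 31.5] X [-36.9 -32.1]
cheek -32 -1 288 [-34.1 -24.2] X [-31.9 -24.1]
cheek -32 1 297 [21.7 31.6] X [-31.9 -24.1]
cheek -24 -1 283 [-33.5 -24.3] X [-24.  -16.1]
cheek -24 1 282 [21.8 31.2] X [-23.9 -16.1]
cheek -16 -1 232 [-31.5 -24.2] X [-15.9  -8.3]
cheek -16 1 249 [21.7 29.4] X [-15.9  -8.1]
cheek -8 -1 249 [-31.5 -24.2] X [-8.  -0.1]
cheek -8 1 259 [21.8 29.4] X [-7.9 -0.1]
cheek 0 -1 268 [-33.6 -24.2] X [0.1 7.9]
cheek 0 1 285 [21.8 31.3] X [0.1 8. ]
cheek 8 -1 349 [-33.9 -24.2] X [ 8.  15.9]
cheek 8 1 351 [21.8 31.5] X [ 8.2 15.9]
cheek 16 -1 366 [-34.1 -24.3] X [16.  23.9]
cheek 16 1 360 [21.7 31.5] X [16.3 23.9]
cheek 24 -1 379 [-34.1 -24.3] X [24.1 31.9]
cheek 24 1 386 [21.7 31.5] X [24.1 31.9]
cheek 32 -1 104 [-34.  -24.4] X [32.  33.8]
cheek 32 1 111 [16.  31.6] X [32.  37.5]
```

View pics/w7.png

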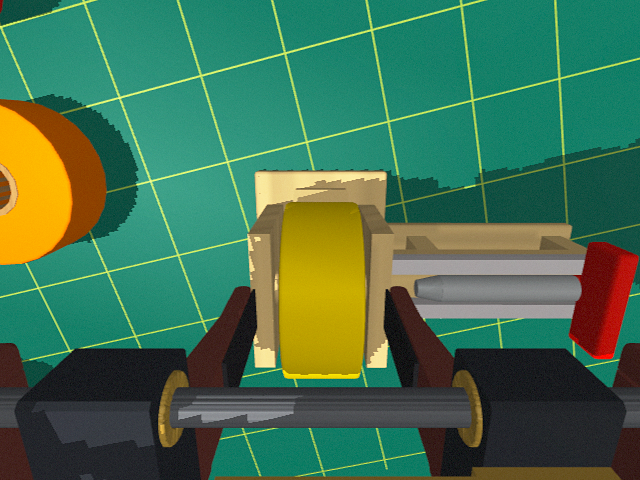

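The roll is seated upright at the V's centre, top at about 99 mm, and the fingers are clear. I lift and measure the handle.

>>> {"api": "send_rows", "payload": {"rotation": [[0,0,0],[0,0,0],[0,0,0],[0,0,0],[0,0,0]], "translation": [[0,0,-0.01],[0,0,-0.02],[0,0,-0.025],[0,0,-0.02],[0,0,0]], "jaw": [0.7,0.7,0.5,0.1,0]}}

```text
time_s: 10.1
ee_pos: [509.9, -91.2, 237.3]
ee_rot: [0.0, 0.993, -0.119, 0.003]
wrist_force: [0.7, 0.8, -0.5]
opening: 0.468
```

```bash
cat > red.py <<'E'
from m import *
def red(s):
    W=cloud(s); hsv=cv2.cvtColor(s['frame'],cv2.COLOR_RGB2HSV); H,S=hsv[...,0],hsv[...,1]
    a=np.radians(-13.6); d=W[...,:2]-np.array([509.8,-89.5]); X=d@[np.cos(a),np.sin(a)]; Y=d@[-np.sin(a),np.cos(a)]; Z=W[...,2]
    k=((H<6)|(H>174))&(S>170)&(Z>50)&(Z<95)&(abs(X)<60)&(Y<-20)&(Y>-180)
    t=k&(Z>np.percentile(Z[k],70)-3)
    print('red n',k.sum(),'Y',np.percentile(Y[k],[1,99]).round(1),'X',np.percentile(X[k],[1,99]).round(1),'Z',np.percentile(Z[k],[1,50,99]).round(1))
    r=cv2.minAreaRect(np.stack([X[t],Y[t]],-1).astype(np.float32)); print('top rect',[np.round(q,1) for q in r])
    return W,X,Y,Z
E
python3 - <<'E'
from red import *
st(); s=snap('wrist','w8.png'); red(s); red(dict(np.load('top.npz')))
E
python3 rel.py | head -8
```

```text
10.1 ee [509.9 -91.2 237.3] yawx -13.62 f [ 0.7  0.8 -0.5] op 0.468
in stand frame 0.5 -1.6
red n 2184 Y [-142.3 -132.4] X [-26.7  25.5] Z [60.9 78.  80.7]
top rect [array([  -1.1, -137.7]), array([53.7, 11. ]), np.float64(0.3)]
red n 137 Y [-141.8 -131.6] X [-26.4  24.5] Z [67.4 80.3 84. ]
top rect [array([  -0.4, -136.5]), array([10. , 49.7]), np.float64(89.8)]
roll 5567
-10 [-19.4  16.1] 99.0
0 [-19.2  16. ] 98.7
10 [-31.4  16. ] 96.1
20 [-21.9  16.2] 90.7
30 [-22.1  18.7] 85.8
cheek -40 -1 65 [-31.1 -24.1] X [-36.4 -32.1]
cheek -40 1 76 [22.  29.7] X [-36.8 -32. ]
```

View pics/w8.png

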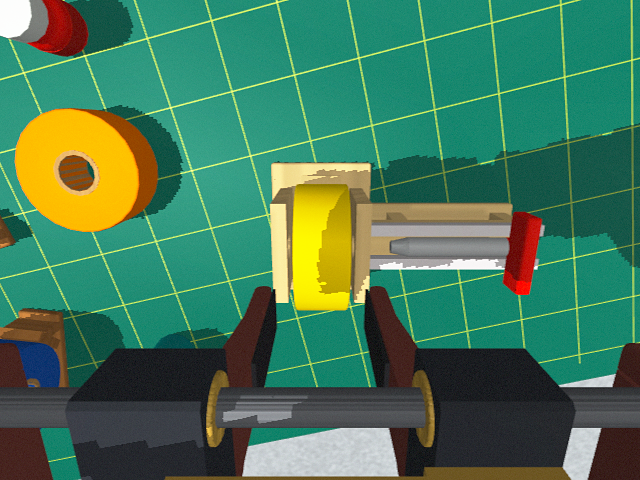

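The handle's back face is at stand y≈-142.4 and x≈-1.1, square to the trough. It needs to travel about 98 mm. I move the shut fingers behind the handle, high first.

>>> {"api": "send_rows", "payload": {"rotation": [[0,0,0],[0,0,0],[0,0,0],[0,0,0],[0,0,0],[0,0,0],[0,0,0],[0,0,0]], "translation": [[-0.001,0.02,0],[0,0.03,0],[0,0.035,0],[0,0.035,0],[0,0.03,0],[0,0.016,0],[0,0,0],[0,0,0]], "jaw": [0,0,0,0,0,0,0,0]}}

```text
time_s: 10.95
ee_pos: [468.2, -251.5, 233.3]
ee_rot: [-0.0, 0.993, -0.119, -0.001]
wrist_force: [-0.0, 0.9, 0.9]
opening: 0.005
```

```bash
python3 - <<'E'
from m import *
st(); snap('wrist','w9.png'); st()
E
```

```text
10.95 ee [ 468.2 -251.5  233.3] yawx -13.63 f [-0.   0.9  0.9] op 0.005
in stand frame -2.3 -167.2
11.0 ee [ 468.6 -250.9  233.4] yawx -13.55 f [0.2 0.6 0.6] op 0.007
in stand frame -2.1 -166.5
```

View pics/w9.png

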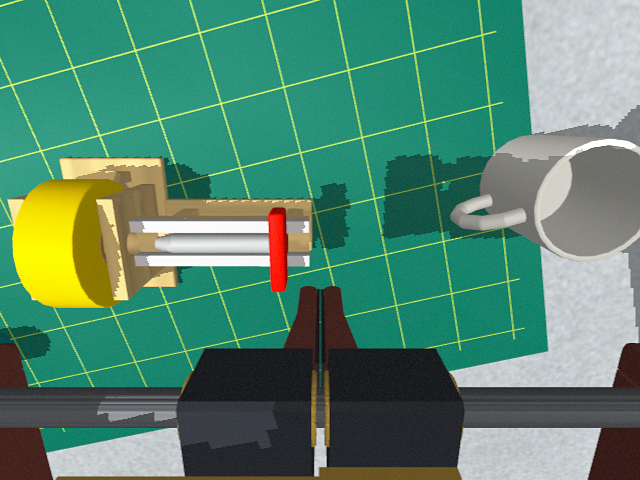

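The shut fingers are at (320,300), right of (behind) the red handle at (279,250), with about 11 mm of gap. I lower to z≈143 so the tips are at 63 mm.

>>> {"api": "send_rows", "payload": {"rotation": [[0,0,0],[0,0,0],[0,0,0],[0,0,0],[0,0,0],[0,0,0]], "translation": [[0.001,0,0.02],[0,0,0.03],[0,0,0.025],[0,0,0.011],[0,0,0.004],[0,0,0]], "jaw": [0,0,0,0,0,0]}}

```text
time_s: 11.6
ee_pos: [469.7, -251.8, 144.1]
ee_rot: [-0.0, 0.993, -0.118, -0.0]
wrist_force: [-0.4, -0.0, -0.3]
opening: 0.007
```

```bash
python3 - <<'E'
from m import *
st(); snap('wrist','w10.png'); st()
E
```

```text
11.6 ee [ 469.7 -251.8  144.1] yawx -13.56 f [-0.4 -0.  -0.3] op 0.007
in stand frame -0.8 -167.2
11.65 ee [ 470.  -252.2  144.6] yawx -13.59 f [0.6 0.5 0.7] op 0.005
in stand frame -0.4 -167.5
```

View pics/w10.png

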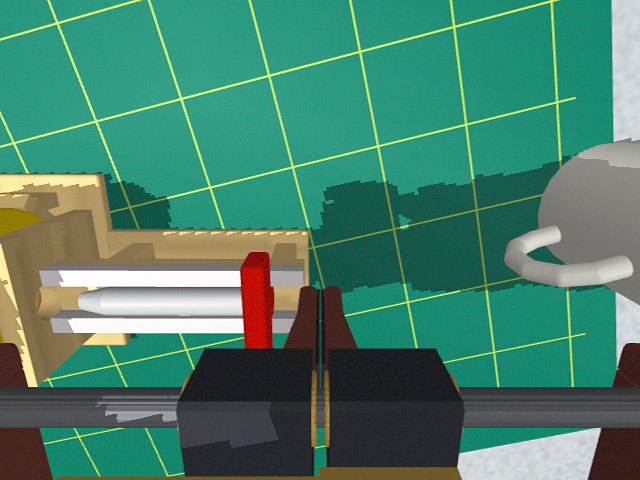

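>>> {"api": "send_rows", "payload": {"rotation": [[0,0,0],[0,0,0],[0,0,0],[0,0,0],[0,0,0],[0,0,0],[0,0,0],[0,0,0],[0,0,0],[0,0,0]], "translation": [[0,-0.005,0],[0,-0.004,0],[0,-0.003,0],[0,-0.004,0],[0,-0.004,0],[0,-0.004,0],[0,-0.004,0],[0,-0.004,0],[0,-0.004,0],[0,-0.004,0]], "jaw": [0,0,0,0,0,0,0,0,0,0]}}

```text
time_s: 12.65
ee_pos: [478.9, -213.3, 144.0]
ee_rot: [0.0, 0.993, -0.119, 0.0]
wrist_force: [0.1, -1.4, 0.7]
opening: 0.01
```

```bash
python3 - <<'E'
from red import *
st(); snap('wrist','w11.png'); s=snap('scene','s11.png'); red(s); st()
f=cv2.imread('pics/s11.png'); cv2.imwrite('pics/s11c.png',cv2.resize(f[150:280,240:400],None,fx=4.5,fy=4.5,interpolation=cv2.INTER_CUBIC))
E
```

```text
12.65 ee [ 478.9 -213.3  144. ] yawx -13.62 f [ 0.1 -1.4  0.7] op 0.01
in stand frame -0.9 -127.6
red n 18 Y [-114.8 -105.9] X [-19.8  25.6] Z [65.  78.9 80.8]
top rect [array([   2.6, -110.2]), array([ 8. , 46.4]), np.float64(87.3)]
12.75 ee [ 479.  -212.7  143.9] yawx -13.57 f [-0.3  0.2  0.4] op 0.005
in stand frame -1.0 -127.0
```

View pics/w11.png

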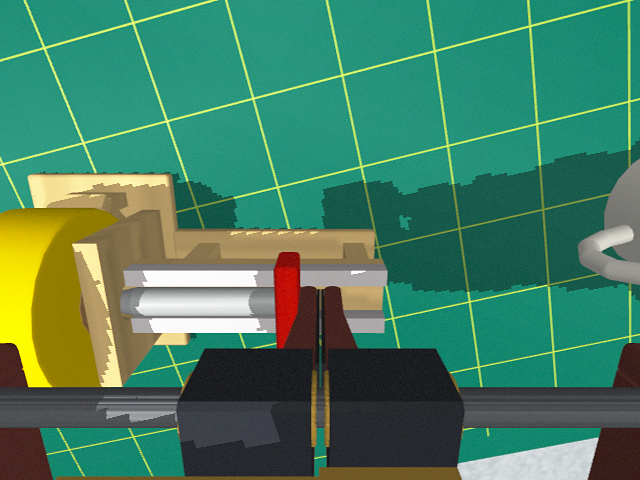

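View pics/s11c.png

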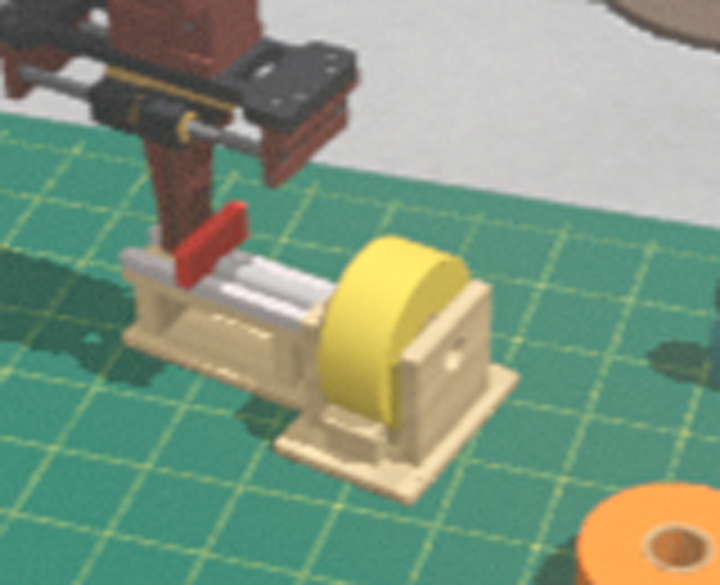

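The handle follows with about 1.4 N and the shaft tip is now in the near cheek. I keep pushing.

>>> {"api": "send_rows", "payload": {"rotation": [[0,0,0],[0,0,0],[0,0,0],[0,0,0],[0,0,0],[0,0,0],[0,0,0],[0,0,0],[0,0,0],[0,0,0]], "translation": [[0,-0.004,0],[0,-0.004,0],[0,-0.004,0],[0,-0.004,0],[0,-0.004,0],[0,-0.004,0],[0,-0.004,0],[0,-0.004,0],[0,-0.004,0],[0,-0.002,0]], "jaw": [0,0,0,0,0,0,0,0,0,0]}}

```text
time_s: 13.75
ee_pos: [487.9, -176.2, 144.0]
ee_rot: [-0.0, 0.993, -0.118, 0.0]
wrist_force: [-0.1, -0.5, 0.9]
opening: 0.007
```

```bash
python3 - <<'E'
from red import *
st(); s=snap('scene','s12.png'); red(s); st()
f=cv2.imread('pics/s12.png'); cv2.imwrite('pics/s12c.png',cv2.resize(f[150:280,240:400],None,fx=4.5,fy=4.5,interpolation=cv2.INTER_CUBIC))
E
```

```text
13.75 ee [ 487.9 -176.2  144. ] yawx -13.6 f [-0.1 -0.5  0.9] op 0.007
in stand frame -0.9 -89.4
red n 48 Y [-77.1 -68.2] X [-22.3  26.8] Z [62.3 79.2 81.8]
top rect [array([  0.5, -73.7]), array([47.8,  8.1]), np.float64(1.6)]
13.8 ee [ 488. -176.  144.] yawx -13.58 f [ 0.5  0.5 -0.3] op 0.006
in stand frame -0.9 -89.2
```

View pics/s12c.png

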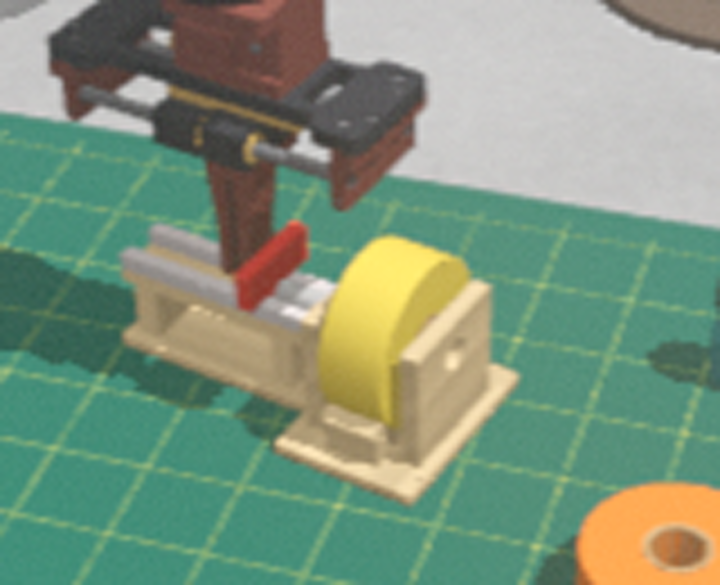

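>>> {"api": "send_rows", "payload": {"rotation": [[0,0,0],[0,0,0],[0,0,0],[0,0,0],[0,0,0],[0,0,0],[0,0,0],[0,0,0],[0,0,0],[0,0,0]], "translation": [[0,-0.003,0],[0,-0.003,0],[0,-0.003,0],[0,-0.003,0],[0,-0.003,0],[0,-0.003,0],[0,-0.003,0],[0,-0.003,0],[0,-0.003,0],[0,-0.002,0]], "jaw": [0,0,0,0,0,0,0,0,0,0]}}

```text
time_s: 14.8
ee_pos: [494.6, -148.0, 143.9]
ee_rot: [-0.0, 0.993, -0.118, -0.0]
wrist_force: [0.4, -0.1, -0.2]
opening: 0.003
```

```bash
python3 - <<'E'
from red import *
st(); s=snap('scene','s13.png'); red(s); st()
f=cv2.imread('pics/s13.png'); cv2.imwrite('pics/s13c.png',cv2.resize(f[150:280,240:400],None,fx=4.5,fy=4.5,interpolation=cv2.INTER_CUBIC))
E
```

```text
14.8 ee [ 494.6 -148.   143.9] yawx -13.6 f [ 0.4 -0.1 -0.2] op 0.003
in stand frame -1.0 -60.4
red n 50 Y [-49.4 -38.8] X [-22.5  27.5] Z [63.9 79.4 81.6]
top rect [array([  1.3, -43.6]), array([11.4, 48.4]), np.float64(88.6)]
14.85 ee [ 494.7 -147.7  143.8] yawx -13.58 f [-0.2  0.3 -0.1] op 0.004
in stand frame -1.0 -60.1
```

View pics/s13c.png

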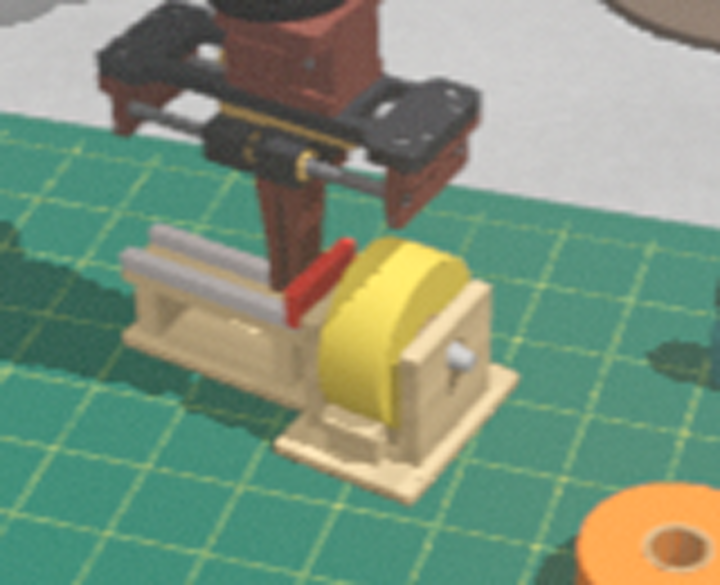

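The tip is now out of the far cheek and the handle is a few mm from home. I push gently in 1 mm rows until the force rises.

>>> {"api": "send_rows", "payload": {"rotation": [[0,0,0],[0,0,0],[0,0,0],[0,0,0]], "translation": [[0,-0.001,0],[0,-0.001,0],[0,-0.001,0],[0,0,0]], "jaw": [0,0,0,0]}}

```text
time_s: 15.25
ee_pos: [495.3, -145.4, 143.9]
ee_rot: [-0.0, 0.993, -0.119, 0.0]
wrist_force: [-0.4, -0.2, 0.4]
opening: 0.011
```

>>> {"api": "send_rows", "payload": {"rotation": [[0,0,0],[0,0,0]], "translation": [[0,-0.001,0],[0,0,0]], "jaw": [0,0]}}

```text
time_s: 15.45
ee_pos: [495.5, -144.5, 144.0]
ee_rot: [-0.0, 0.993, -0.119, 0.0]
wrist_force: [0.1, -0.4, -0.2]
opening: 0.007
```

>>> {"api": "send_rows", "payload": {"rotation": [[0,0,0],[0,0,0]], "translation": [[0,-0.001,0],[0,0,0]], "jaw": [0,0]}}

```text
time_s: 15.65
ee_pos: [495.8, -143.5, 144.0]
ee_rot: [-0.0, 0.993, -0.119, 0.0]
wrist_force: [0.3, -0.5, -0.5]
opening: 0.006
```

```bash
python3 - <<'E'
from red import *
st(); s=snap('wrist','w14.png'); W,X,Y,Z=red(s); s=snap('scene','s14.png'); red(s); st()
f=cv2.imread('pics/s14.png'); cv2.imwrite('pics/s14c.png',cv2.resize(f[150:280,240:400],None,fx=4.5,fy=4.5,interpolation=cv2.INTER_CUBIC))
E
```

```text
15.65 ee [ 495.8 -143.5  144. ] yawx -13.61 f [ 0.3 -0.5 -0.5] op 0.006
in stand frame -0.9 -55.8
red n 2012 Y [-56.6 -36.2] X [-10.2  25.5] Z [60.8 79.1 87.7]
top rect [array([  9.5, -41.2]), array([29.3, 35.3]), np.float64(40.0)]
red n 47 Y [-44.5 -34.6] X [-22.4  27.9] Z [71.8 79.2 82.4]
top rect [array([  2.2, -39.2]), array([52.5,  9.5]), np.float64(2.2)]
15.75 ee [ 495.8 -143.5  144. ] yawx -13.61 f [0.3 0.1 0.1] op 0.004
in stand frame -0.9 -55.8
```

View pics/w14.png

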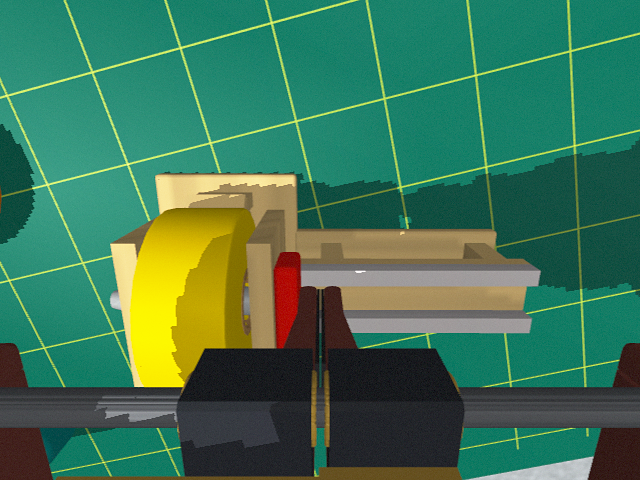

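View pics/s14c.png

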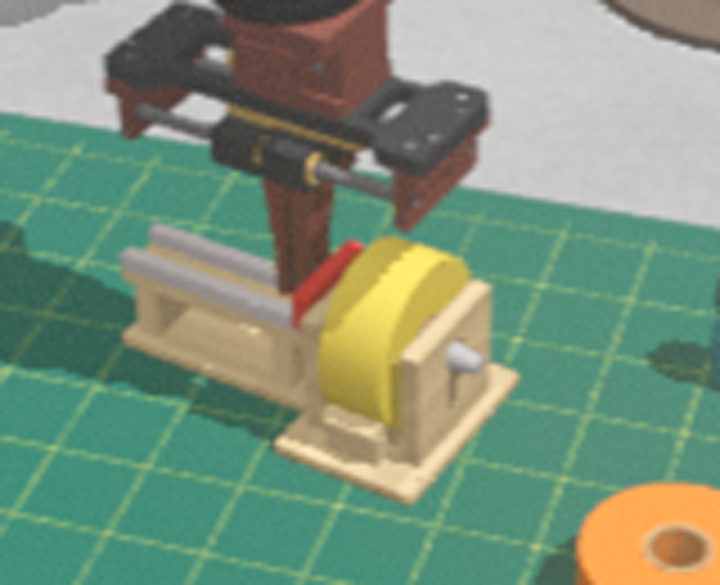

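No stop force yet, and a thin gap to the cheek seems to remain. Continuing in 0.5–1 mm steps.

>>> {"api": "send_rows", "payload": {"rotation": [[0,0,0],[0,0,0]], "translation": [[0,-0.001,0],[0,0,0]], "jaw": [0,0]}}

```text
time_s: 15.95
ee_pos: [496.0, -142.6, 144.0]
ee_rot: [0.0, 0.993, -0.119, 0.0]
wrist_force: [-0.2, -1.0, -0.2]
opening: 0.004
```

>>> {"api": "send_rows", "payload": {"rotation": [[0,0,0],[0,0,0]], "translation": [[0,-0.0007,0],[0,0,0]], "jaw": [0,0]}}

```text
time_s: 16.15
ee_pos: [496.1, -142.0, 143.9]
ee_rot: [0.0, 0.993, -0.119, 0.0]
wrist_force: [-0.1, -0.3, -0.2]
opening: 0.004
```

>>> {"api": "send_rows", "payload": {"rotation": [[0,0,0],[0,0,0]], "translation": [[0,-0.0007,0],[0,0,0]], "jaw": [0,0]}}

```text
time_s: 16.35
ee_pos: [496.2, -141.9, 143.9]
ee_rot: [0.0, 0.993, -0.119, -0.0]
wrist_force: [-1.2, -4.1, -0.4]
opening: 0.003
```

>>> {"api": "send_rows", "payload": {"rotation": [[0,0,0],[0,0,0]], "translation": [[0,-0.0007,0],[0,0,0]], "jaw": [0,0]}}

```text
time_s: 16.55
ee_pos: [496.1, -141.9, 143.9]
ee_rot: [0.001, 0.993, -0.119, -0.0]
wrist_force: [-1.4, -6.4, 0.4]
opening: 0.004
```

```bash
python3 - <<'E'
from red import *
st(); s=snap('wrist','w15.png'); st()
f=cv2.imread('pics/w15.png'); cv2.imwrite('pics/w15c.png',cv2.resize(f[180:360,100:360],None,fx=3,fy=3,interpolation=cv2.INTER_CUBIC))
E
```

```text
16.55 ee [ 496.1 -141.9  143.9] yawx -13.68 f [-1.4 -6.4  0.4] op 0.004
in stand frame -1.0 -54.1
16.6 ee [ 496.2 -141.9  143.9] yawx -13.68 f [-1.2 -6.7 -0.4] op 0.009
in stand frame -0.9 -54.1
```

View pics/w15c.png

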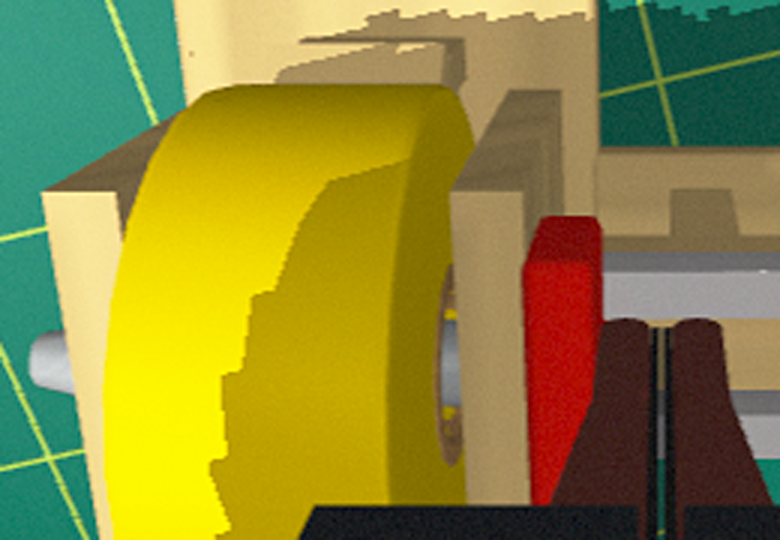

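The pose stalls at y≈-141.9 while the force climbs to 6.7 N, and the handle is flush with the cheek, so the axle is home. I back off and raise.

>>> {"api": "send_rows", "payload": {"rotation": [[0,0,0],[0,0,0],[0,0,0],[0,0,0],[0,0,0],[0,0,0],[0,0,0],[0,0,0],[0,0,0],[0,0,0]], "translation": [[0,0.003,0],[0,0.007,0],[0,0.01,0],[0,0,-0.02],[0,0,-0.04],[0,0,-0.04],[0,0.02,-0.02],[0,0.035,0],[0,0.03,0],[0,0,0]], "jaw": [0,0,0,0,0,0,0,0,0,0]}}

```text
time_s: 17.6
ee_pos: [469.9, -247.5, 264.2]
ee_rot: [0.001, 0.993, -0.122, 0.0]
wrist_force: [-0.4, 0.3, -0.6]
opening: 0.009
```

```bash
cp rel.py rel2.py; python3 - <<'E'
from red import *
s=snap('wrist','w16.png'); st(); red(s); t=snap('top','t16.png'); red(t); cheeks(t); snap('scene','s16.png')
f=cv2.imread('pics/s16.png'); cv2.imwrite('pics/s16c.png',cv2.resize(f[150:280,240:400],None,fx=4.5,fy=4.5,interpolation=cv2.INTER_CUBIC))
E
python3 rel2.py
```

```text
17.65 ee [ 470.7 -245.   264. ] yawx -13.87 f [ 0.2  1.  -0.3] op 0.006
in stand frame -1.4 -160.3
red n 1769 Y [-44.9 -35.6] X [-27.3  25.1] Z [52.2 77.7 80.7]
top rect [array([ -1.4, -39.9]), array([53.3,  9.9]), np.float64(0.3)]
red n 116 Y [-42.9 -33.5] X [-26.7  25.1] Z [74.8 80.5 84.9]
top rect [array([ -0.4, -38.1]), array([ 8.9, 52.8]), np.float64(89.4)]
ply [298. 263.] 164 [71.  74.3 77.8] [array([516.6, -62.4]), array([ 9.9, 70. ]), np.float64(76.5)]
ply [325. 269.] 173 [71.1 74.5 78.1] [array([ 503.5, -116.7]), array([10.1, 70.4]), np.float64(76.3)]
roll 5261
-10 [-20.2  15. ] 98.8
0 [-20.1  15.1] 98.4
10 [-176.1   15. ] 95.8
20 [-20.1  15.1] 90.2
30 [-137.7   14.4] 85.7
cheek -40 -1 81 [-34.3 -24.8] X [-36.5 -32.1]
cheek -40 1 24 [27.4 32.1] X [-36.4 -32.1]
cheek -32 -1 112 [-34.3 -24.3] X [-32.  -24.1]
cheek -24 -1 101 [-32.  -24.2] X [-23.5 -16.1]
cheek -16 -1 109 [-32.2 -24.5] X [-15.9  -8.1]
cheek -8 -1 111 [-31.8 -24. ] X [-7.8 -0.3]
cheek 0 -1 115 [-32.  -24.2] X [0.2 7.8]
cheek 8 -1 115 [-31.9 -24.4] X [ 8. 16.]
cheek 16 -1 118 [-32.2 -24.4] X [16.  23.6]
cheek 16 1 59 [27.2 31.9] X [16.3 23.9]
cheek 24 -1 171 [-34.5 -24.6] X [24.1 31.9]
cheek 24 1 126 [22.9 32. ] X [24.1 31.9]
cheek 32 -1 43 [-34.3 -24.4] X [32.1 33.5]
cheek 32 1 35 [15.2 31.2] X [32.2 37.7]
```

View pics/w16.png

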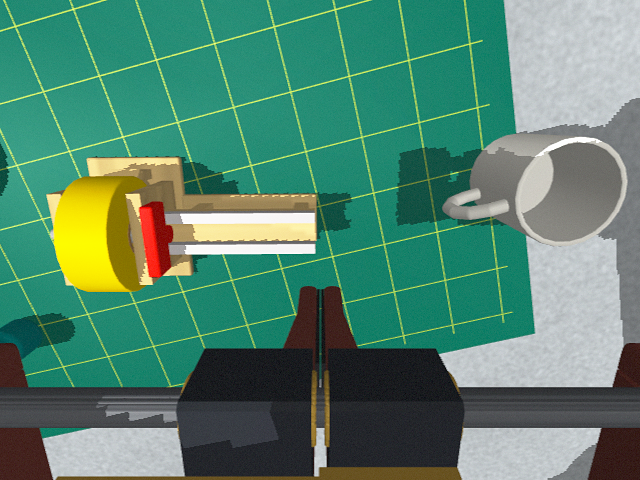

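View pics/s16.png

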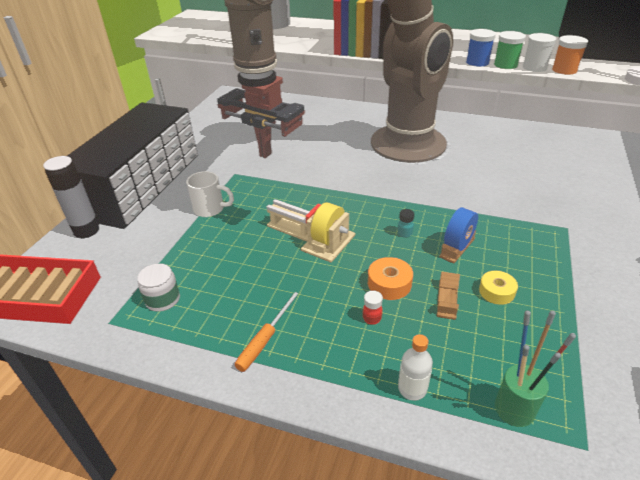

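View pics/s16c.png

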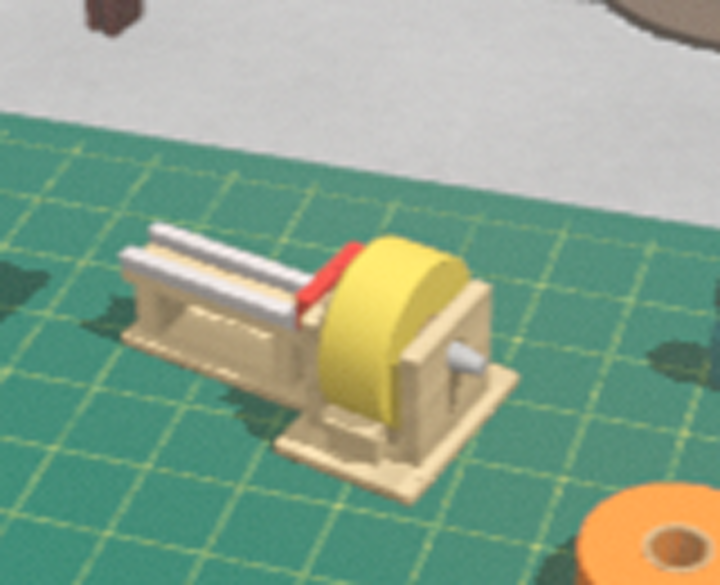

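The handle's centre is at stand y -38.1 in the top view (-38 when home), flush with the cheek. The tip sticks out of the far side and the bystanders look unmoved. Handing in.

```bash
python3 -c "
from m import *
st(); print(arm.sign_off())"
```

```text
17.75 ee [ 471.7 -242.2  263.8] yawx -13.63 f [ 0.6 -0.1 -0.4] op 0.0
in stand frame -1.1 -157.4
the job is handed in; nothing more can be done
None
```

The yellow roll is loaded on the stand and the red-handled axle is fully home. I handed the job in at 17.75 s, with the arm clear of everything.

- **What I did:** I gripped the roll by its two faces, turned it to the stand's angle and lowered it into the cradle. Then I pushed the axle along its trough with the shut fingers. It stopped moving as the force rose to about 6.7 N.
- **Roll:** It stands upright between the cheeks with its top at about 99 mm (100 mm expected).
- **Axle:** The handle lies against the near cheek, and the tip sticks out of the far cheek. In the top view its centre is at stand y = −38.1 mm (−38 mm when home).
- **Bystanders:** The blue roll, both pots and the mug look unmoved in the last scene picture. I checked that by eye and did not re-measure them.
- **Disagreements:** The wrist and top cameras differ by about 1–2 mm on where the stand is, which is within the stated calibration. The wrist view leaves about 0.6 mm between handle and cheek, which is within its noise.

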